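# Stand the solvent bottle over the hidden rail of an instrument cover

## Task

The thin grey cover sheet on top of the white instrument module is springy and carries weight only along one hidden rail underneath it, which runs from front to back. First feel along the cover from side to side with the closed fingertips, pressing gently (stay well under 15 N), to find where it turns stiff; then take the brown bottle with the blue cap from the bench and set it down gently and upright on the cover, centred over that rail so that the cover does not sag under it, and let go. Never let the bottle's weight rest on an unsupported part of the cover, and leave the other things where they are.

Things in the scene. Friction and masses are not known exactly. Their poses are not given: they have to be found in the camera images.
- cover_mid (a point): Middle of the grey cover sheet, on its top surface, 110 mm above the bench. Sheet 199 mm deep (x) by 322 mm wide (y), flush with the white rim; z up. Where unsupported it gives 1 mm per 0.4 N (it sinks level, as a whole, to a hard stop at 9 mm); the bottle would sink all the way. One unseen rail lies under it along x, over its full depth. Nothing stands on the sheet at the start.
- cover_left (a point): Middle of the sheet's left edge, 161 mm along +y from the sheet's middle, same height. The rail's centre line is anywhere from 90 mm left to 90 mm right of the sheet's middle, so the outer 40 mm near this edge and near the right edge are always unsupported. Nothing shows the rail from outside.
- cover_right (a point): Middle of the sheet's right edge, 161 mm along -y from its middle. The rail: a flat crown 10 mm wide, 1 mm below the unpressed sheet (pressed there, the sheet gives 1 mm, then 1 mm per 8 N), and on each side a slope falling 5 mm over 16 mm. Fingertips sliding sideways with the sheet pressed down 3 to 5 mm run up that slope and the force rises.
- amber_mid (a point): Middle, half-way up, of the loose closed brown bottle (blue cap, white label), about 0.6 kg: 138 mm high, body 64 mm in diameter up to 82 mm, then shoulder and neck; cap 37 mm in diameter, from 112 to 138 mm. This point is 69 mm above its foot, 56 mm below the cap's middle. z up the bottle. It stands on the bench left or right of the module, the clear bottle on the other side.
- amber: The same brown bottle; origin at the centre of its foot.
- clear: A clear, pale bottle of the same shape with a blue cap, a bystander on the bench; origin at the centre of its foot. Leave alone.
- jar: Small pale jar with a black lid, 46 mm in diameter, 59 mm high, standing on the white rear part of the module, behind the sheet; origin at its foot. Leave alone.
- driver: Blue-handled screwdriver lying on the bench at the left; leave alone.
- wrench: Steel wrench lying on the bench at the right; leave alone.
- carton: Brown cardboard carton 70 x 110 x 50 mm on the bench at the right; origin under its centre. Leave alone.
- module: The white instrument module that carries the sheet, 300 mm deep (x), 350 mm wide (y), 110 mm high, fixed in place; origin under its centre on the bench, x to the rear, y to its left (the sheet's middle is at x -37.5 mm, z 110 mm here).

How it is judged (in metres and radians):
On the way, in this order (a step that is already met when the one before it is completed fails the run):
1. the fingers press the cover of the module (more than 0.7 N) while the brown bottle still stands where it was (contact force between the fingers and module above 0.7 N and distance of amber_mid from where it was at the start of the episode below 0.03 m), for 0.2 s.
2. the brown bottle is lifted from the bench (height (world z) of amber_mid above 0.13 m), for 0.1 s.
At the end, for the whole second after the job is handed in: The brown bottle stands at rest on the grey sheet (its axis within 75 mm of the sheet's middle front to back and 135 mm sideways), upright to 0.035 rad (2 degrees), released, and its middle is 66.5 to 71.5 mm above the level of the unpressed sheet, so it has sunk less than 2.5 mm (x of amber_mid in the frame of cover_mid between -0.075 and 0.075 m and y of amber_mid in the frame of cover_mid between -0.135 and 0.135 m and z of amber_mid in the frame of cover_mid between 0.0665 and 0.0715 m and angle between amber_mid's own z axis and vertical below 0.035 rad and linear speed of amber below 0.02 m/s); the robot touches nothing.
It fails at once if the fingers press the module or its cover with more than 15 N (contact force between the fingers and module above 15 N).
It fails at once if the brown bottle is set or pressed on the module with more than 25 N (contact force between amber and module above 25 N).
It fails at once if the brown bottle stands on or is pressed into an unsupported part of the cover (it is more than 3.5 mm below the level of the unpressed sheet) (x of amber_mid in the frame of cover_mid between -0.075 and 0.075 m and y of amber_mid in the frame of cover_mid between -0.135 and 0.135 m and z of amber_mid in the frame of cover_mid below 0.0655 m).
It fails at once if the brown bottle is tipped more than 0.6 rad (angle between amber_mid's own z axis and vertical above 0.6 rad).
It fails at once if another thing is moved by more than 30 mm (distance of any of clear, jar, driver, wrench, carton from where it was at the start of the episode above 0.03 m).
It also fails if it takes over 72 s, if anything falls off the work surface, if the arm or the gripper's body presses on something with over 40 N, if the wrist force passes 120 N, or if a joint passes its speed limit or range.

## Robot

A 7-joint arm with a two-finger parallel gripper is mounted at the origin on the work surface. World frame = base frame: x ahead of the robot, y to its left, z up, the work surface at z = 0. Lengths are in mm, angles in rad, forces in N, time in s.
With the tool pointing down it reaches from about 425 to 950 mm from the base axis. Payload 4.7 kg.
Tool frame: the origin (TCP) lies at the very end of the fingers, on their centre line; the grasp point (between the pads) lies 19 mm behind it; z points along the fingers, y is the direction in which the jaws open and shut (so a half turn about z gives the same grasp; the last joint's range is limited). The gripper opens to 85 mm and grips with 20 to 120 N. Pads are 22 mm wide; open, the fingers measure 114 mm over their backs; the gripper's body (76 mm by 85 mm) begins 54 mm behind the grasp point. The pads swing forward as they close: fully open they stand 13 mm farther back than shut.
Start: joints at [1.264, 0.469, -0.049, 1.532, 0.024, 1.141, -0.082], TCP at [185.159, -649.126, 231.335] pointing down, gripper open.
Joint ranges: [-2.59, 2.59], [-0.33, 1.99], [-1.39, 1.29], [0.1, 2.45], [-1.04, 4.18], [0.21, 1.99], [-2.66, 2.66]. Speed limits (rad/s): [2.57, 2.57, 3.14, 3.14, 3.14, 3.14, 3.14].

## Interface

Orientations are given as a unit quaternion [x, y, z, w].
In Python, from cell import manip gives the robot as it stands.
- The arm moves only by the tool send_rows, never from a script. Its argument "plan" is a list of rows, each a list of 7 numbers: the turn, a rotation vector about the world's x, y, z in degrees, then the shift along the world's x, y, z in cm, then the finger opening in cm, from 0 to 8.54. In form: [[rx, ry, rz, dx, dy, dz, jaw], ...]. A call has 1 to 5 rows; each row shifts and turns the commanded pose from where the row before left it; what a row does not reach is not made up. A row lasts 1/12 s, in which the tool goes at most 41.7 mm and 7.16 degrees, less where a joint would pass 70% of its speed; a pose out of reach is approached as far as the arm can. A call with a gripper value outside its range is refused whole. The fingers move at their own pace and stop on an object; "grip_force" is the grip in N (left out, the last holds). Time passes only in rows, so rows that do not move let the fingers close. It gives the time, the measured TCP pose, the force and the opening at its end, in the units of the state.
- manip.sense(): the state, without advancing time (a new reading comes with each control period).
- manip.get_image(name): name is "scene" or "top" or "wrist"; returns a dict with "pixels" (400x640x3 uint8, red, green, blue), "K" (3x3 intrinsics, pixels), "dist_coeffs" ([k1, k2, p1, p2, k3] as OpenCV has them; the pictures are not rectified), "pose" (4x4, takes a point from camera to world coordinates); the wrist camera has in their place "tool_from_camera" (4x4, takes a point from camera to tool coordinates, whose origin is the TCP and whose axes are the flange's). Camera axes: x right, y up, looking along -z (the intrinsics and any distortion apply to the point x, -y, -z); pixel columns grow to the right and rows downward; lengths in mm; the calibration is good to about 2 mm. A picture is of the moment at which its call begins: read the wrist's pose just before it. There is no depth.
- manip.hand_in(): hands the job in, once; it reports no verdict.
The state is a dict: "t": time; "qpos": joint angles; "qd": joint speeds; "joint_torque": joint torques, N m; "ee_pos": TCP position; "ee_rot": TCP orientation; "ft_force": force on the tool from outside, world axes, zero at the start; "moment": the same for the moment, N m; "opening": finger opening in mm.
Only numpy, scipy, OpenCV 4.12 (cv2) and the standard library are available. Lean on these libraries where they do the work, as an engineer would, in place of code of your own. Each camera call takes 0.05 s, during which the arm holds its last target.

## Working session

There is one attempt and no reset: what is moved stays moved. The work goes in short steps, Python scripts to look and compute and a tool call to move; the robot and the scene stay as the last step left them, time stands still between calls to the robot, and variables do not carry over. Pictures are saved under pics/ and viewed, and the job is handed in when it is done.

Besides the shell and the picture viewer there is one more tool, called after ">>>" in YAML: its name, and indented under it one key for each argument. send_rows: Moves the arm, as the interface text tells. Its arguments: {"type":"object","properties":{"plan":{"type":"array","items":{"type":"array","items":{"type":"number"}}},"grip_force":{"type":"number"}},"required":["plan"]}

```bash
ls; mkdir -p pics; python3 - <<'E'
from cell import manip
import cv2,json
s=manip.sense()
print({k:s[k] for k in('t','ee_pos','ee_rot','ft_force','opening')})
for n in('scene','top','wrist'):
    d=manip.get_image(n); cv2.imwrite(f'pics/{n}0.png',d['pixels'][:,:,::-1])
    print(n,d['K'],d['dist_coeffs'],d.get('pose',d.get('tool_from_camera')))
E
```

```text
pics
{'t': 0.0, 'ee_pos': array([ 184.95407565, -648.56083813,  230.22830484]), 'ee_rot': array([ 9.90366392e-01,  1.38468141e-01, -1.73822388e-04, -9.76694261e-04]), 'ft_force': array([-0.96891123, -0.02357203,  0.05287015]), 'opening': 85.46328394496598}
scene [[506.25782851   0.         311.54441463]
 [  0.         506.25782851 198.61838768]
 [  0.           0.           1.        ]] [-0.09422995  0.          0.          0.          0.        ] [[-4.03646057e-01 -6.41073683e-01  6.52759062e-01  1.61244373e+03]
 [ 9.14799402e-01 -2.71443745e-01  2.99099226e-01  4.81558088e+02]
 [-1.45572783e-02  7.17873823e-01  6.96021020e-01  1.23804990e+03]
 [ 0.00000000e+00  0.00000000e+00  0.00000000e+00  1.00000000e+00]]
top [[455.37280735   0.         317.91755904]
 [  0.         455.37280735 194.07394714]
 [  0.           0.           1.        ]] [-0.10010262  0.          0.          0.          0.        ] [[ 5.37141134e-02  9.74437078e-01 -2.18144848e-01  2.16251218e+02]
 [-9.98538545e-01  5.11109955e-02 -1.75624756e-02 -1.03398142e+01]
 [-5.96392710e-03  2.18769392e-01  9.75758364e-01  1.63460069e+03]
 [ 0.00000000e+00  0.00000000e+00  0.00000000e+00  1.00000000e+00]]
wrist [[295.40533369   0.         315.14367057]
 [  0.         295.40533369 197.90832076]
 [  0.           0.           1.        ]] [-0.02088247  0.          0.          0.          0.        ] [[-8.19856335e-05  9.44454437e-01  3.28642372e-01  8.48557927e+01]
 [ 9.99999985e-01  1.27820861e-04 -1.17864738e-04 -1.94436959e-01]
 [-1.53325226e-04  3.28642358e-01 -9.44454434e-01 -1.42608849e+02]
 [ 0.00000000e+00  0.00000000e+00  0.00000000e+00  1.00000000e+00]]
```

View pics/scene0.png

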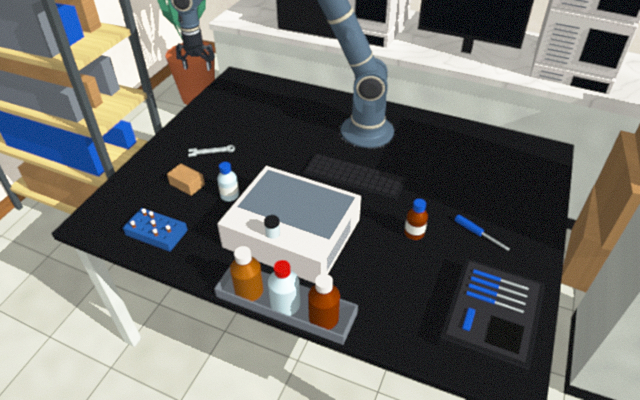

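View pics/top0.png

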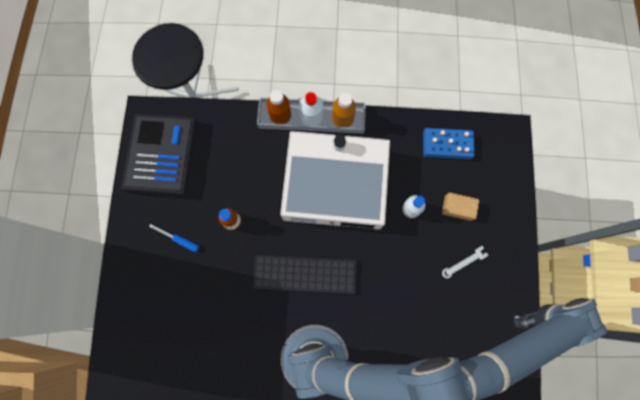

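The scene view shows the brown bottle around (416,222), left of the module. In the top view it is at about (229,218). The clear bottle is at top (414,206), on the right side, and the sheet spans about (285..383, 157..218) in the top view. Next I'll measure these.

```bash
cat > h.py <<'E'
import numpy as np,cv2
from cell import manip
def ray(d,px,T=None):
    T=np.array(d['pose']) if T is None else T
    u=cv2.undistortPoints(np.array([[px]],float),np.array(d['K']),np.array(d['dist_coeffs']))[0,0]
    v=T[:3,:3]@np.array([u[0],-u[1],-1]); return T[:3,3],v/np.linalg.norm(v)
def onz(d,px,z,T=None):
    o,v=ray(d,px,T); return o+v*(z-o[2])/v[2]
def tri(r1,r2):
    (a,u),(b,v)=r1,r2
    s=np.linalg.lstsq(np.stack([u,-v],1),b-a,rcond=None)[0]
    p,q=a+u*s[0],b+v*s[1]; return (p+q)/2,np.linalg.norm(p-q)
def proj(d,P):
    T=np.array(d['pose']);p=T[:3,:3].T@(np.array(P,float)-T[:3,3]);p=p*[1,-1,-1]
    return cv2.projectPoints(p[None],np.zeros(3),np.zeros(3),np.array(d['K']),np.array(d['dist_coeffs']))[0].ravel()
def st():
    s=manip.sense();print('t',round(s['t'],2),'p',np.round(s['ee_pos'],1),'q',np.round(s['ee_rot'],4),'f',np.round(s['ft_force'],2),'o',round(s['opening'],1));return s
E
python3 - <<'E'
from h import *
D={n:manip.get_image(n) for n in('scene','top')}
roi={'scene':dict(sheet=(215,160,365,245),cap=(405,195,430,212),brown=(400,195,432,245)),
 'top':dict(sheet=(270,140,400,235),cap=(210,200,245,235),brown=(210,200,245,235))}
R={}
for n,d in D.items():
    im=d['pixels'];hsv=cv2.cvtColor(im,cv2.COLOR_RGB2HSV).astype(int)
    h,s,v=hsv[...,0],hsv[...,1],hsv[...,2]
    print(n,'sheet hsv',hsv[190,330] if n=='top' else hsv[205,300])
    M=dict(sheet=(h>95)&(h<120)&(s>25)&(s<90)&(v>90)&(v<190),cap=(h>95)&(h<125)&(s>150)&(v>60),brown=((h<15)|(h>170))&(s>110)&(v>30))
    for k,m in M.items():
        x0,y0,x1,y1=roi[n][k];mm=np.zeros(m.shape,np.uint8);mm[y0:y1,x0:x1]=m[y0:y1,x0:x1]
        nn,l,stt,c=cv2.connectedComponentsWithStats(mm);i=1+np.argmax(stt[1:,4]);print(n,k,stt[i],c[i])
        R[n,k]=c[i]
        if k=='sheet':
            ct=max(cv2.findContours((l==i).astype(np.uint8),0,1)[0],key=cv2.contourArea)
            hull=cv2.convexHull(ct)
            for e in (.02,.03,.05):
                q=cv2.approxPolyDP(hull,e*cv2.arcLength(hull,True),True)[:,0]
                if len(q)==4:break
            # refine by line fits
            pts=ct[:,0].astype(float);L=[]
            for a,b in zip(q,np.roll(q,-1,0)):
                a=a.astype(float);b=b.astype(float);t=(b-a)/np.linalg.norm(b-a);r=pts-a;al=r@t;dn=abs(r@[-t[1],t[0]])
                sel=(al>6)&(al<np.linalg.norm(b-a)-6)&(dn<2.5)
                vx,vy,x,y=cv2.fitLine(pts[sel].astype(np.float32),cv2.DIST_HUBER,0,.01,.01).ravel();L.append(np.cross([x,y,1],[x+vx,y+vy,1]))
            C=[np.cross(L[i-1],L[i]) for i in range(4)];C=[c[:2]/c[2] for c in C]
            W=np.array([onz(d,c,110) for c in C]);print(np.round(W,1),'mid',W.mean(0),'sides',[np.linalg.norm(W[i]-W[i-1]) for i in range(4)])
            for i in range(4):
                e=W[i]-W[i-1];print(np.degrees(np.arctan2(e[1],e[0])))
for k in('cap','brown'):print(k,tri(ray(D['scene'],R['scene',k]),ray(D['top'],R['top',k])))
print(onz(D['top'],R['top','cap'],132),onz(D['scene'],R['scene','cap'],127))
cv2.imwrite('pics/t1.png',cv2.resize(D['top']['pixels'][130:240,200:440,::-1],None,fx=3.3,fy=3.3))
cv2.imwrite('pics/s1.png',cv2.resize(D['scene']['pixels'][150:270,210:440,::-1],None,fx=3.4,fy=3.4))
st()
E
```

```text
scene sheet hsv [103  51 150]
scene sheet [ 238  171  116   68 4231] [297.55920586 203.22642401]
[[ 674.8 -204.5  110. ]
 [ 485.5 -195.9  110. ]
 [ 498.3  118.2  110. ]
 [ 687.9  111.4  110. ]] mid [586.64877076 -42.6982963  110.        ] sides [np.float64(316.1391814856163), np.float64(189.53366300814403), np.float64(314.3942232463783), np.float64(189.66864407146343)]
-92.3647378395712
177.4090930621857
87.65965308618802
-2.063612202070522
scene cap [413 198  14  14 163] [419.23312883 204.55828221]
scene brown [406 208  23  19 283] [416.99293286 217.91519435]
top sheet hsv [106  42 158]
top sheet [ 287  157   96   62 4934] [334.81394406 187.59464937]
[[ 684.6  112.4  110. ]
 [ 672.7 -199.   110. ]
 [ 484.7 -191.8  110. ]
 [ 496.9  119.6  110. ]] mid [584.73376256 -39.70169934 110.        ] sides [np.float64(187.80397219610668), np.float64(311.6846186602833), np.float64(188.12425310050753), np.float64(311.54380820907363)]
-2.1734035668831027
-92.18573061489919
177.7836395883244
87.75537090707572
top cap [218 208  13  12 107] [224.19626168 213.88785047]
top brown [218 208  19  18 142] [229.38028169 218.80985915]
cap (array([467.92217783, 326.34313202, 131.74249315]), np.float64(4.04805931935561))
brown (array([461.95526852, 323.8761704 ,  64.89563781]), np.float64(1.064808272740212))
[467.35070975 328.26924184 132.        ] [463.94771551 323.80782713 127.        ]
t 0.25 p [ 185.1 -648.9  230.8] q [ 9.904e-01  1.385e-01 -1.000e-04 -4.000e-04] f [-0.1   0.58  0.06] o 85.5
```

```bash
ls pics
```

```text
s1.png
scene0.png
t1.png
top0.png
wrist0.png
```

The sheet middle comes out at about (585.5, -41), with yaw about -2.2°. The two views agree to 3 mm, and the sheet sides read slightly short because of edge blur. The bottle is at about (465, 326), and its cap height is consistent. Now I'll move over the right edge of the sheet with the fingers closed.

>>> send_rows:
  plan:
    - [0,0,-3.6,2.4,2.9,0,0]
    - [0,0,-3.6,2.4,2.9,0,0]
    - [0,0,-3.6,2.4,2.9,0,0]
    - [0,0,-3.6,2.4,2.9,0,0]
    - [0,0,-3.6,2.4,2.9,0,0]

```text
t: 0.67
ee_pos: [306.0, -502.6, 231.3]
ee_rot: [1.0, -0.02, 0.0, 0.0]
ft_force: [1.9, -0.5, 0.2]
opening: 25.5
```

>>> send_rows:
  plan:
    - [0,0,0,2.4,2.9,0,0]
    - [0,0,0,2.4,2.9,0,0]
    - [0,0,0,2.4,2.9,0,0]
    - [0,0,0,2.4,2.9,0,0]
    - [0,0,0,2.4,2.9,0,0]

```text
t: 1.08
ee_pos: [426.0, -357.5, 231.5]
ee_rot: [1.0, -0.018, 0.0, 0.0]
ft_force: [0.6, -0.6, -0.3]
opening: 0.3
```

>>> send_rows:
  plan:
    - [0,0,0,2.4,2.9,0,0]
    - [0,0,0,2.4,2.9,0,0]
    - [0,0,0,2.4,2.9,0,0]
    - [0,0,0,2.4,2.9,0,0]
    - [0,0,0,2.4,2.9,0,0]

```text
t: 1.5
ee_pos: [546.0, -212.6, 231.4]
ee_rot: [1.0, -0.018, 0.0, 0.0]
ft_force: [1.2, 0.0, -0.6]
opening: 0.0
```

>>> send_rows:
  plan:
    - [0,0,0,2.4,2.9,0,0]
    - [0,0,0,0,0,-1.5,0]
    - [0,0,0,0,0,-3,0]
    - [0,0,0,0,0,-3,0]
    - [0,0,0,0,0,-1.5,0]

```text
t: 1.92
ee_pos: [567.3, -184.4, 137.9]
ee_rot: [1.0, -0.018, -0.002, -0.001]
ft_force: [0.6, 0.4, -0.3]
opening: -0.0
```

>>> send_rows:
  plan:
    - [0,0,0,1.1,1.4,-0.9,0]
    - [0,0,0,0,0,-0.9,0]
    - [0,0,0,0,0,-0.5,0]
    - [0,0,0,0,0,0,0]
    - [0,0,0,0,0,0,0]

```text
t: 2.33
ee_pos: [579.9, -172.0, 118.6]
ee_rot: [1.0, -0.019, 0.0, 0.0]
ft_force: [0.6, -1.1, 1.5]
opening: 0.5
```

```bash
python3 - <<'E'
from h import *
st();d=manip.get_image('wrist');cv2.imwrite('pics/w1.png',d['pixels'][:,:,::-1]);st()
E
```

```text
t 2.33 p [ 579.9 -172.   118.6] q [ 9.998e-01 -1.860e-02  0.000e+00  4.000e-04] f [ 0.64 -1.05  1.48] o 0.5
t 2.38 p [ 580.2 -172.1  119. ] q [ 9.998e-01 -1.870e-02  5.000e-04  4.000e-04] f [-0.31 -0.67  0.14] o -0.2
```

View pics/w1.png

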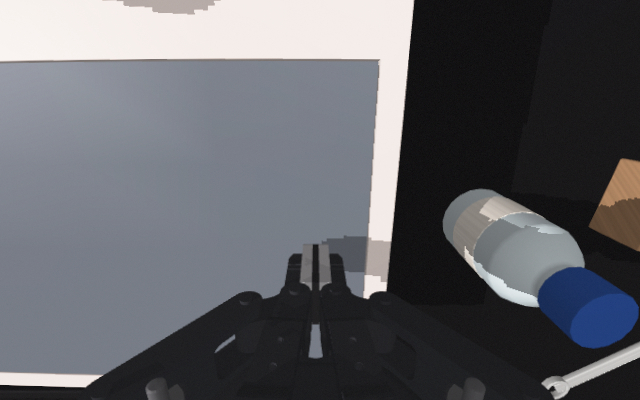

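The closed fingers are over the sheet, about 35 mm inside its right edge (the edge is at column ~375). The clear bottle is well clear of them. Press down gently.

>>> send_rows:
  plan:
    - [0,0,0,0,0,-0.7,0]
    - [0,0,0,0,0,-0.2,0]
    - [0,0,0,0,0,-0.2,0]
    - [0,0,0,0,0,0,0]
    - [0,0,0,0,0,0,0]

```text
t: 2.8
ee_pos: [580.1, -171.5, 107.5]
ee_rot: [1.0, -0.018, -0.0, 0.0]
ft_force: [-0.8, -1.2, 1.7]
opening: 0.0
```

>>> send_rows:
  plan:
    - [0,0,0,0,0,0,0]

```text
t: 2.88
ee_pos: [580.1, -171.4, 107.5]
ee_rot: [1.0, -0.018, 0.0, 0.0]
ft_force: [-1.8, -0.6, 1.9]
opening: 0.1
```

>>> send_rows:
  plan:
    - [0,0,0,0,0,0,0]

```text
t: 2.97
ee_pos: [580.2, -171.3, 107.5]
ee_rot: [1.0, -0.018, 0.0, 0.0]
ft_force: [-0.5, -0.7, 1.4]
opening: -0.0
```

>>> send_rows:
  plan:
    - [0,0,0,0,0,0,0]

```text
t: 3.05
ee_pos: [580.2, -171.2, 107.5]
ee_rot: [1.0, -0.018, 0.0, 0.0]
ft_force: [-0.4, -0.9, 2.1]
opening: 0.3
```

>>> send_rows:
  plan:
    - [0,0,0,0,0,0,0]

```text
t: 3.13
ee_pos: [580.3, -171.2, 107.5]
ee_rot: [1.0, -0.018, 0.0, 0.0]
ft_force: [-0.2, -0.8, 1.8]
opening: -0.1
```

>>> send_rows:
  plan:
    - [0,0,0,0,0,0.12,0]
    - [0,0,0,0.01,0.3,0,0]
    - [0,0,0,0.01,0.3,0,0]
    - [0,0,0,0.01,0.3,0,0]
    - [0,0,0,0,0,0,0]

```text
t: 3.55
ee_pos: [580.6, -160.7, 108.5]
ee_rot: [1.0, -0.017, -0.0, -0.0]
ft_force: [0.1, 0.9, 0.9]
opening: 0.0
```

>>> send_rows:
  plan:
    - [0,0,0,0.01,0.2,0,0]
    - [0,0,0,0.01,0.2,0,0]
    - [0,0,0,0.01,0.2,0,0]
    - [0,0,0,0.01,0.2,0,0]
    - [0,0,0,0.01,0.2,0,0]

```text
t: 3.97
ee_pos: [581.0, -151.9, 108.5]
ee_rot: [1.0, -0.018, 0.0, 0.0]
ft_force: [-0.1, -0.8, 0.5]
opening: -0.3
```

>>> send_rows:
  plan:
    - [0,0,0,0.01,0.2,0,0]
    - [0,0,0,0.01,0.2,0,0]
    - [0,0,0,0.01,0.2,0,0]
    - [0,0,0,0.01,0.2,0,0]
    - [0,0,0,0.01,0.2,0,0]

```text
t: 4.38
ee_pos: [581.5, -141.9, 108.5]
ee_rot: [1.0, -0.018, 0.0, 0.0]
ft_force: [0.8, -0.0, 0.6]
opening: 0.1
```

>>> send_rows:
  plan:
    - [0,0,0,0.01,0.3,-0.04,0]
    - [0,0,0,0.01,0.3,0,0]
    - [0,0,0,0.01,0.3,0,0]
    - [0,0,0,0.01,0.3,0,0]
    - [0,0,0,0.01,0.3,0,0]

```text
t: 4.8
ee_pos: [582.0, -126.7, 108.2]
ee_rot: [1.0, -0.018, 0.0, 0.0]
ft_force: [0.1, -0.1, 1.1]
opening: 0.0
```

>>> send_rows:
  plan:
    - [0,0,0,0.01,0.2,0,0]
    - [0,0,0,0.01,0.2,0,0]
    - [0,0,0,0.01,0.2,0,0]
    - [0,0,0,0.01,0.2,0,0]
    - [0,0,0,0.01,0.2,0,0]

```text
t: 5.22
ee_pos: [582.6, -117.9, 108.4]
ee_rot: [1.0, -0.018, 0.0, 0.001]
ft_force: [0.4, -3.3, 2.8]
opening: 0.0
```

>>> send_rows:
  plan:
    - [0,0,0,0.01,0.2,0,0]
    - [0,0,0,0.01,0.2,0,0]
    - [0,0,0,0.01,0.2,0,0]
    - [0,0,0,0.01,0.2,0,0]
    - [0,0,0,0.01,0.2,0,0]

```text
t: 5.63
ee_pos: [583.4, -107.2, 108.6]
ee_rot: [1.0, -0.018, 0.001, 0.0]
ft_force: [0.6, -4.0, 4.8]
opening: 0.1
```

>>> send_rows:
  plan:
    - [0,0,0,0.01,0.2,0,0]
    - [0,0,0,0.01,0.2,0,0]
    - [0,0,0,0.01,0.2,0,0]
    - [0,0,0,0.01,0.2,0,0]
    - [0,0,0,0.01,0.2,0,0]

```text
t: 6.05
ee_pos: [583.8, -97.3, 108.6]
ee_rot: [1.0, -0.018, 0.0, 0.0]
ft_force: [0.1, -2.7, 4.8]
opening: -0.1
```

>>> send_rows:
  plan:
    - [0,0,0,0,0.1,0,0]
    - [0,0,0,0,0.1,0,0]
    - [0,0,0,0,0.1,0,0]
    - [0,0,0,0.01,0.1,0,0]

```text
t: 6.38
ee_pos: [583.8, -92.6, 108.3]
ee_rot: [1.0, -0.018, 0.0, -0.0]
ft_force: [-0.5, -1.0, 2.8]
opening: -0.0
```

>>> send_rows:
  plan:
    - [0,0,0,0,0.1,0,0]
    - [0,0,0,0,0.1,0,0]
    - [0,0,0,0,0.1,0,0]
    - [0,0,0,0.01,0.1,0,0]

```text
t: 6.72
ee_pos: [583.2, -88.4, 107.6]
ee_rot: [1.0, -0.018, -0.001, -0.0]
ft_force: [-0.6, -0.9, 1.4]
opening: -0.0
```

>>> send_rows:
  plan:
    - [0,0,0,0,0.1,0,0]
    - [0,0,0,0,0.1,0,0]
    - [0,0,0,0,0.1,0,0]
    - [0,0,0,0.01,0.1,0,0]

```text
t: 7.05
ee_pos: [583.6, -84.9, 108.0]
ee_rot: [1.0, -0.018, -0.0, -0.0]
ft_force: [0.3, -0.8, 0.8]
opening: 0.2
```

>>> send_rows:
  plan:
    - [0,0,0,0,0.1,0,0]
    - [0,0,0,0,0.1,0,0]
    - [0,0,0,0,0.1,0,0]
    - [0,0,0,0.01,0.1,0,0]

```text
t: 7.38
ee_pos: [583.8, -81.0, 108.1]
ee_rot: [1.0, -0.018, -0.0, 0.0]
ft_force: [1.0, -0.5, 0.4]
opening: 0.3
```

>>> send_rows:
  plan:
    - [0,0,0,0,0.1,0,0]
    - [0,0,0,0,0.1,0,0]
    - [0,0,0,0,0.1,0,0]
    - [0,0,0,0.01,0.1,0,0]

```text
t: 7.72
ee_pos: [584.0, -77.0, 108.2]
ee_rot: [1.0, -0.018, 0.0, 0.0]
ft_force: [0.1, -0.6, 0.8]
opening: 0.1
```

>>> send_rows:
  plan:
    - [0,0,0,0,0.1,0,0]
    - [0,0,0,0,0.1,0,0]
    - [0,0,0,0,0.1,0,0]
    - [0,0,0,0.01,0.1,0,0]

```text
t: 8.05
ee_pos: [584.0, -73.1, 108.1]
ee_rot: [1.0, -0.018, -0.0, 0.0]
ft_force: [0.4, -1.3, 1.7]
opening: 0.3
```

The first pass puts the stiff band at y from about -120 to -91. Now I'll slide back over it in fine steps, so lag and friction cancel.

>>> send_rows:
  plan:
    - [0,0,0,-0.01,-0.3,0,0]
    - [0,0,0,-0.01,-0.3,0,0]
    - [0,0,0,-0.01,-0.3,0,0]
    - [0,0,0,0,-0.2,0,0]
    - [0,0,0,0,0,0,0]

```text
t: 8.47
ee_pos: [583.7, -85.1, 108.1]
ee_rot: [1.0, -0.019, -0.0, 0.0]
ft_force: [0.7, -0.9, 1.1]
opening: 0.1
```

>>> send_rows:
  plan:
    - [0,0,0,0,-0.1,0,0]
    - [0,0,0,0,-0.1,0,0]
    - [0,0,0,0,0,0,0]

```text
t: 8.72
ee_pos: [583.7, -86.3, 108.1]
ee_rot: [1.0, -0.018, 0.0, 0.0]
ft_force: [-0.1, 0.7, 0.9]
opening: -0.0
```

>>> send_rows:
  plan:
    - [0,0,0,0,-0.1,0,0]
    - [0,0,0,0,-0.1,0,0]
    - [0,0,0,0,0,0,0]

```text
t: 8.97
ee_pos: [583.8, -88.3, 108.2]
ee_rot: [1.0, -0.018, 0.0, 0.0]
ft_force: [-1.4, 0.1, 0.3]
opening: -0.1
```

>>> send_rows:
  plan:
    - [0,0,0,0,-0.1,0,0]
    - [0,0,0,0,-0.1,0,0]
    - [0,0,0,0,0,0,0]

```text
t: 9.22
ee_pos: [583.7, -90.4, 108.1]
ee_rot: [1.0, -0.018, 0.0, 0.0]
ft_force: [-0.1, -0.5, 0.9]
opening: 0.5
```

>>> send_rows:
  plan:
    - [0,0,0,0,-0.1,0,0]
    - [0,0,0,0,-0.1,0,0]
    - [0,0,0,0,0,0,0]

```text
t: 9.47
ee_pos: [583.8, -91.9, 108.3]
ee_rot: [1.0, -0.018, 0.0, -0.0]
ft_force: [-0.7, 1.4, 1.7]
opening: -0.3
```

>>> send_rows:
  plan:
    - [0,0,0,0,-0.1,0,0]
    - [0,0,0,0,-0.1,0,0]
    - [0,0,0,0,0,0,0]

```text
t: 9.72
ee_pos: [584.0, -93.4, 108.4]
ee_rot: [1.0, -0.018, 0.0, -0.0]
ft_force: [-0.2, 3.1, 3.2]
opening: 0.0
```

>>> send_rows:
  plan:
    - [0,0,0,0,-0.1,0,0]
    - [0,0,0,0,-0.1,0,0]
    - [0,0,0,0,0,0,0]

```text
t: 9.97
ee_pos: [584.2, -96.2, 108.6]
ee_rot: [1.0, -0.018, 0.001, 0.0]
ft_force: [-0.3, 2.7, 4.8]
opening: 0.1
```

>>> send_rows:
  plan:
    - [0,0,0,-0.02,-0.2,0,0]
    - [0,0,0,0,-0.2,0,0]
    - [0,0,0,-0.02,-0.2,0,0]
    - [0,0,0,0,0,0,0]

```text
t: 10.3
ee_pos: [583.8, -102.9, 108.6]
ee_rot: [1.0, -0.019, 0.001, 0.0]
ft_force: [0.4, 3.4, 5.4]
opening: 0.0
```

>>> send_rows:
  plan:
    - [0,0,0,0,-0.1,0,0]
    - [0,0,0,0,-0.2,0,0]
    - [0,0,0,0,-0.1,0,0]
    - [0,0,0,0,0,0,0]

```text
t: 10.63
ee_pos: [583.8, -106.7, 108.6]
ee_rot: [1.0, -0.018, 0.001, 0.0]
ft_force: [0.1, 3.1, 5.2]
opening: 0.5
```

>>> send_rows:
  plan:
    - [0,0,0,0,-0.1,0,0]
    - [0,0,0,0,-0.1,0,0]
    - [0,0,0,0,0,0,0]

```text
t: 10.88
ee_pos: [583.8, -108.5, 108.5]
ee_rot: [1.0, -0.018, 0.001, 0.0]
ft_force: [0.2, 3.0, 5.6]
opening: -0.2
```

>>> send_rows:
  plan:
    - [0,0,0,0,-0.1,0,0]
    - [0,0,0,0,-0.1,0,0]
    - [0,0,0,0,0,0,0]

```text
t: 11.13
ee_pos: [583.8, -110.5, 108.6]
ee_rot: [1.0, -0.018, 0.001, 0.0]
ft_force: [0.1, 2.9, 5.7]
opening: 0.1
```

>>> send_rows:
  plan:
    - [0,0,0,0,-0.1,0,0]
    - [0,0,0,0,-0.1,0,0]
    - [0,0,0,0,0,0,0]

```text
t: 11.38
ee_pos: [583.8, -112.5, 108.5]
ee_rot: [1.0, -0.018, 0.001, 0.0]
ft_force: [-0.6, 2.9, 5.0]
opening: 0.1
```

>>> send_rows:
  plan:
    - [0,0,0,0,-0.1,0,0]
    - [0,0,0,0,-0.1,0,0]
    - [0,0,0,0,0,0,0]

```text
t: 11.63
ee_pos: [583.8, -114.6, 108.5]
ee_rot: [1.0, -0.018, 0.001, 0.0]
ft_force: [1.1, 3.1, 4.7]
opening: -0.0
```

>>> send_rows:
  plan:
    - [0,0,0,0,-0.1,0,0]
    - [0,0,0,0,-0.1,0,0]
    - [0,0,0,0,0,0,0]

```text
t: 11.88
ee_pos: [583.7, -116.7, 108.5]
ee_rot: [1.0, -0.018, 0.0, 0.0]
ft_force: [0.3, 3.0, 5.5]
opening: -0.4
```

>>> send_rows:
  plan:
    - [0,0,0,0,-0.1,0,0]
    - [0,0,0,0,-0.1,0,0]
    - [0,0,0,0,0,0,0]

```text
t: 12.13
ee_pos: [583.3, -119.6, 108.0]
ee_rot: [1.0, -0.019, 0.0, 0.001]
ft_force: [0.2, -0.4, 2.8]
opening: -0.3
```

The reverse pass gives the same half-level edges: about -93.5 on the left and -119 on the right. The rail centre is therefore at y ≈ -106 for x ≈ 584, which is about 65 mm right of the sheet's middle and within the ±90 mm allowed. Next, the bottle.

>>> send_rows:
  plan:
    - [0,0,0,0,0,3,0]
    - [0,0,0,0,0,4,0]
    - [0,0,0,0,0,4,0]
    - [0,0,0,-1,2.5,3,4]
    - [0,0,0,-1,3.7,1,8.5]

```text
t: 12.55
ee_pos: [565.3, -61.6, 262.4]
ee_rot: [1.0, -0.023, 0.004, 0.002]
ft_force: [1.0, 0.2, -0.1]
opening: 23.5
```

>>> send_rows:
  plan:
    - [0,0,0,-1,3.7,0,8.5]
    - [0,0,0,-1,3.7,0,8.5]
    - [0,0,0,-1,3.7,0,8.5]
    - [0,0,0,-1,3.7,0,8.5]
    - [0,0,0,-1,3.7,0,8.5]

```text
t: 12.97
ee_pos: [512.4, 128.7, 257.4]
ee_rot: [1.0, -0.019, -0.0, 0.001]
ft_force: [0.5, 0.1, 0.9]
opening: 83.4
```

>>> send_rows:
  plan:
    - [0,0,0,-1,3.7,0,8.5]
    - [0,0,0,-1,3.7,0,8.5]
    - [0,0,0,-1,3.7,0,8.5]
    - [0,0,0,-1,3.7,0,8.5]
    - [0,0,0,-1,3.7,0,8.5]

```text
t: 13.38
ee_pos: [463.1, 313.7, 257.2]
ee_rot: [1.0, -0.019, -0.0, 0.001]
ft_force: [1.4, -0.5, 0.4]
opening: 85.2
```

>>> send_rows:
  plan:
    - [0,0,0,0,1,0,8.5]
    - [0,0,0,0,0,0,8.5]
    - [0,0,0,0,0,0,8.5]

```text
t: 13.63
ee_pos: [463.7, 322.6, 257.1]
ee_rot: [1.0, -0.018, -0.0, 0.001]
ft_force: [0.6, -0.9, -0.1]
opening: 85.0
```

```bash
python3 - <<'E'
from h import *
from scipy.spatial.transform import Rotation as R
s=st();d=manip.get_image('wrist');cv2.imwrite('pics/w2.png',d['pixels'][:,:,::-1])
T=np.eye(4);T[:3,:3]=R.from_quat(s['ee_rot']).as_matrix();T[:3,3]=s['ee_pos'];T=T@np.array(d['tool_from_camera'])
hsv=cv2.cvtColor(d['pixels'],cv2.COLOR_RGB2HSV).astype(int);h,S,v=hsv[...,0],hsv[...,1],hsv[...,2]
m=((h>95)&(h<125)&(S>150)&(v>60)).astype(np.uint8)
n,l,stt,c=cv2.connectedComponentsWithStats(m)
for i in range(1,n):
    if stt[i,4]>150: print(stt[i],c[i],onz(d,c[i],138,T),onz(d,c[i],130,T))
E
```

```text
t 13.63 p [463.7 322.6 257.1] q [ 9.998e-01 -1.830e-02 -4.000e-04  1.300e-03] f [ 0.62 -0.89 -0.14] o 85.0
[ 20   0  82   6 349] [56.80229226  1.74212034] [626.09706824 517.21751898 138.        ] [628.46864031 523.24772786 130.        ]
[ 26  21  82  15 994] [66.85311871 27.75251509] [607.78099756 514.48016994 138.        ] [609.59245669 520.42666956 130.        ]
[ 34  51  80  13 889] [73.52755906 56.82677165] [586.55170428 515.16210688 138.        ] [587.71396294 521.12946042 130.        ]
[ 291  165   40   43 1322] [310.54009077 186.14674735] [468.99392146 326.46005365 138.        ] [466.56121504 326.65682121 130.        ]
[ 165  209   74   37 1332] [201.89489489 226.73648649] [431.76575918 433.84212871 138.        ] [428.19460032 437.32268405 130.        ]
```

View pics/w2.png

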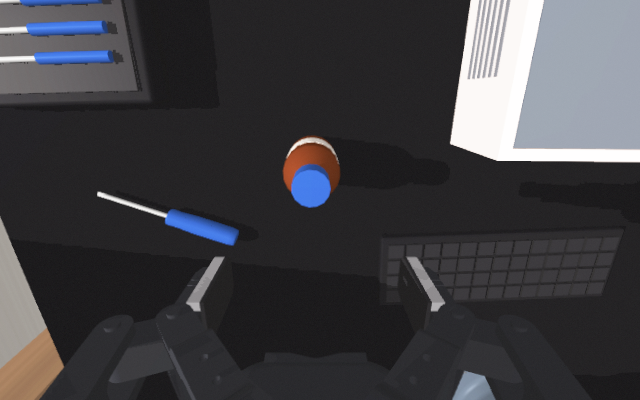

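The cap is at (310,186), which gives (469, 326.5) at z = 138. That agrees with the overhead estimate to a few mm. The screwdriver handle's nearest point is about 90 mm to the left of the cap and low on the bench, so descending is safe.

>>> send_rows:
  plan:
    - [0,0,0,0.5,0.4,-3.5,8.5]
    - [0,0,0,0,0,-4,8.5]
    - [0,0,0,0,0,-4,8.5]
    - [0,0,0,0,0,-2.5,8.5]
    - [0,0,0,0,0,-1.3,8.5]

```text
t: 14.1
ee_pos: [467.8, 322.9, 100.9]
ee_rot: [1.0, -0.02, -0.002, 0.003]
ft_force: [0.1, 0.2, 0.7]
opening: 85.3
```

>>> send_rows:
  plan:
    - [0,0,0,0,0,0,5.5]
    - [0,0,0,0,0,0,5]
    - [0,0,0,0,0,0,4.5]
  grip_force: 40

```text
t: 14.35
ee_pos: [469.8, 327.2, 106.3]
ee_rot: [1.0, -0.019, 0.001, -0.0]
ft_force: [-0.1, 0.6, 0.7]
opening: 50.9
```

```bash
python3 - <<'E'
from h import *
st();d=manip.get_image('wrist');cv2.imwrite('pics/w3.png',d['pixels'][:,:,::-1])
E
```

```text
t 14.35 p [469.8 327.2 106.3] q [ 9.998e-01 -1.920e-02  1.000e-03 -3.000e-04] f [-0.1   0.64  0.69] o 50.9
```

View pics/w3.png

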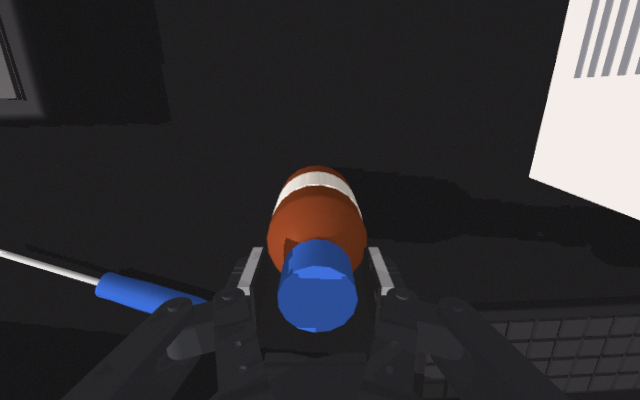

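The cap, centred at about (317,290), sits between both pads. Close on it.

>>> send_rows:
  plan:
    - [0,0,0,0,0,0,4]
    - [0,0,0,0,0,0,3.6]
    - [0,0,0,0,0,0,3]
    - [0,0,0,0,0,0,2.5]
    - [0,0,0,0,0,0,2.5]
  grip_force: 50

```text
t: 14.82
ee_pos: [469.4, 327.6, 106.8]
ee_rot: [1.0, -0.018, 0.001, 0.0]
ft_force: [0.6, -2.9, 5.6]
opening: 35.8
```

>>> send_rows:
  plan:
    - [0,0,0,0,0,0,2.5]
    - [0,0,0,0,0,0,2.5]
    - [0,0,0,0,0,0,2.5]

```text
t: 15.07
ee_pos: [469.4, 327.6, 106.8]
ee_rot: [1.0, -0.018, 0.001, 0.0]
ft_force: [0.6, -2.1, 6.6]
opening: 35.7
```

>>> send_rows:
  plan:
    - [0,0,0,0,0,0.3,2.5]
    - [0,0,0,0,0,0.5,2.5]
    - [0,0,0,0,0,1,2.5]
    - [0,0,0,0,0,1,2.5]
    - [0,0,0,0,0,0,2.5]

```text
t: 15.48
ee_pos: [469.3, 329.1, 135.5]
ee_rot: [1.0, -0.018, 0.002, -0.001]
ft_force: [0.4, 0.1, -5.9]
opening: 35.8
```

The bottle is lifted (about 6 N, opening 35.8 mm). Raise it further and check its tilt.

>>> send_rows:
  plan:
    - [0,0,0,0,0,2,2.5]
    - [0,0,0,0,0,3,2.5]
    - [0,0,0,0,0,3,2.5]
    - [0,0,0,0,0,3,2.5]
    - [0,0,0,0,0,2,2.5]

```text
t: 15.9
ee_pos: [468.8, 328.7, 266.4]
ee_rot: [1.0, -0.018, 0.002, -0.001]
ft_force: [1.6, -0.8, -6.4]
opening: 35.5
```

>>> send_rows:
  plan:
    - [0,0,0,0.3,-1,0,2.5]
    - [0,0,0,0.6,-2.5,0,2.5]
    - [0,0,0,0.8,-3,0,2.5]
    - [0,0,0,0.8,-3,0,2.5]
    - [0,0,0,0.8,-3,0,2.5]

```text
t: 16.32
ee_pos: [500.6, 200.1, 261.1]
ee_rot: [1.0, -0.018, -0.001, 0.001]
ft_force: [1.4, 0.7, -6.9]
opening: 35.4
```

>>> send_rows:
  plan:
    - [0,0,0,0.8,-3,0,2.5]
    - [0,0,0,0.8,-3,0,2.5]
    - [0,0,0,0.8,-3,0,2.5]
    - [0,0,0,0.8,-3,0,2.5]
    - [0,0,0,0.8,-3,0,2.5]

```text
t: 16.73
ee_pos: [540.2, 50.1, 261.2]
ee_rot: [1.0, -0.018, -0.001, 0.001]
ft_force: [-0.6, 0.5, -6.6]
opening: 35.2
```

>>> send_rows:
  plan:
    - [0,0,0,0.8,-3,0,2.5]
    - [0,0,0,0.8,-3,0,2.5]
    - [0,0,0,0.8,-3,0,2.5]
    - [0,0,0,0.8,-3,0,2.5]
    - [0,0,0,0.8,-2,0,2.5]

```text
t: 17.15
ee_pos: [579.8, -92.5, 260.8]
ee_rot: [1.0, -0.02, -0.002, 0.001]
ft_force: [-0.2, -0.8, -5.8]
opening: 35.6
```

>>> send_rows:
  plan:
    - [0,0,0,0.2,-1,0,2.5]
    - [0,0,0,0,-0.6,0,2.5]
    - [0,0,0,0,0,0,2.5]
    - [0,0,0,0,0,0,2.5]

```text
t: 17.48
ee_pos: [582.5, -101.8, 262.2]
ee_rot: [1.0, -0.018, -0.001, -0.001]
ft_force: [-0.2, 1.4, -7.5]
opening: 35.8
```

```bash
python3 - <<'E'
from h import *
st();d=manip.get_image('scene');cv2.imwrite('pics/s4.png',cv2.resize(d['pixels'][90:290,180:420,::-1],None,fx=3,fy=3,interpolation=cv2.INTER_CUBIC))
d=manip.get_image('top');cv2.imwrite('pics/t4.png',cv2.resize(d['pixels'][100:260,220:460,::-1],None,fx=3,fy=3))
d=manip.get_image('wrist');cv2.imwrite('pics/w4.png',d['pixels'][:,:,::-1]);st()
E
```

```text
t 17.48 p [ 582.5 -101.8  262.2] q [ 9.998e-01 -1.760e-02 -9.000e-04 -6.000e-04] f [-0.22  1.42 -7.46] o 35.8
t 17.63 p [ 583.1 -101.1  263.1] q [ 9.999e-01 -1.670e-02 -1.000e-04 -4.000e-04] f [-0.26  0.4  -7.57] o 35.4
```

View pics/s4.png

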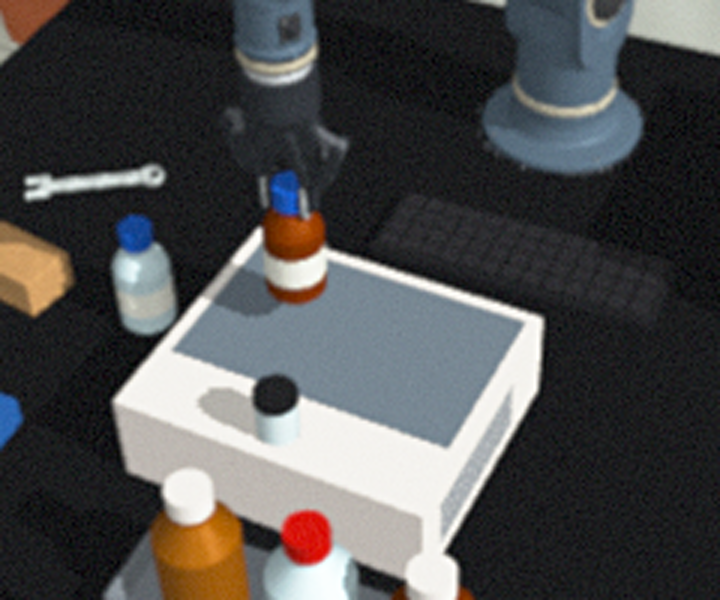

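View pics/w4.png

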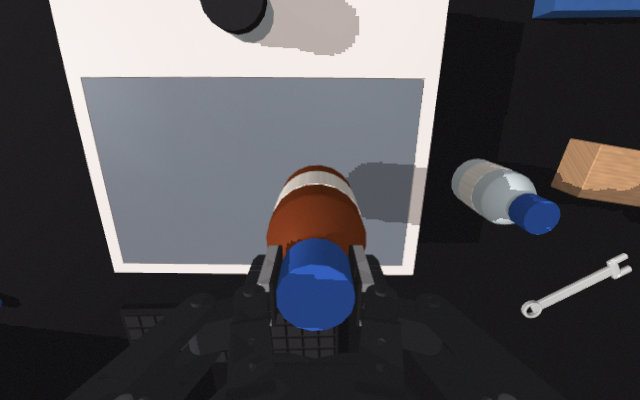

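The bottle hangs upright. Its outline in the wrist view matches the one before the lift (body columns 267–366, cap 277–355), so there was no slip or tilt. Shift to y = -106 and lower it.

>>> send_rows:
  plan:
    - [0,0,0,0,-0.3,-0.5,2.5]
    - [0,0,0,0,-0.15,-1,2.5]
    - [0,0,0,0,0,-1,2.5]
    - [0,0,0,0,0,-0.8,2.5]
    - [0,0,0,0,0,-0.4,2.5]

```text
t: 18.05
ee_pos: [582.1, -107.4, 223.7]
ee_rot: [1.0, -0.018, -0.002, -0.0]
ft_force: [-0.1, -0.1, -7.7]
opening: 35.6
```

>>> send_rows:
  plan:
    - [0,0,0,0,0,0,2.5]
    - [0,0,0,0,0,0,2.5]
    - [0,0,0,0,0,0,2.5]
    - [0,0,0,0,0,0,2.5]

```text
t: 18.38
ee_pos: [583.8, -107.6, 226.7]
ee_rot: [1.0, -0.018, 0.001, 0.0]
ft_force: [-0.2, -0.1, -7.0]
opening: 35.7
```

>>> send_rows:
  plan:
    - [0,0,0,0,0,0,2.5]

```text
t: 18.47
ee_pos: [583.7, -107.6, 226.7]
ee_rot: [1.0, -0.018, 0.001, 0.0]
ft_force: [-0.7, 0.4, -7.3]
opening: 35.6
```

>>> send_rows:
  plan:
    - [0,0,0,0,0,0,2.5]

```text
t: 18.55
ee_pos: [583.6, -107.7, 226.6]
ee_rot: [1.0, -0.018, 0.0, 0.0]
ft_force: [-0.0, 0.2, -6.7]
opening: 35.8
```

>>> send_rows:
  plan:
    - [0,0,0,0,0.15,-0.3,2.5]
    - [0,0,0,0,0,-0.3,2.5]
    - [0,0,0,0,0,-0.2,2.5]
    - [0,0,0,0,0,0,2.5]
    - [0,0,0,0,0,0,2.5]

```text
t: 18.97
ee_pos: [583.2, -106.2, 217.8]
ee_rot: [1.0, -0.018, -0.0, 0.0]
ft_force: [-0.1, 0.9, -6.4]
opening: 35.7
```

>>> send_rows:
  plan:
    - [0,0,0,0,0,-0.05,2.5]
    - [0,0,0,0,0,-0.05,2.5]
    - [0,0,0,0,0,0,2.5]
    - [0,0,0,0,0,0,2.5]

```text
t: 19.3
ee_pos: [583.4, -106.1, 217.2]
ee_rot: [1.0, -0.018, 0.0, 0.0]
ft_force: [0.3, 0.4, -7.4]
opening: 35.4
```

>>> send_rows:
  plan:
    - [0,0,0,0,0,-0.05,2.5]
    - [0,0,0,0,0,0,2.5]
    - [0,0,0,0,0,0,2.5]

```text
t: 19.55
ee_pos: [583.4, -106.1, 216.7]
ee_rot: [1.0, -0.018, 0.0, 0.0]
ft_force: [-0.5, 0.3, -6.4]
opening: 35.6
```

>>> send_rows:
  plan:
    - [0,0,0,0,0,-0.05,2.5]
    - [0,0,0,0,0,0,2.5]
    - [0,0,0,0,0,0,2.5]

```text
t: 19.8
ee_pos: [583.4, -106.2, 216.2]
ee_rot: [1.0, -0.018, 0.0, 0.0]
ft_force: [-0.5, 0.2, -6.1]
opening: 35.6
```

>>> send_rows:
  plan:
    - [0,0,0,0,0,-0.05,2.5]
    - [0,0,0,0,0,0,2.5]
    - [0,0,0,0,0,0,2.5]

```text
t: 20.05
ee_pos: [583.4, -106.2, 215.8]
ee_rot: [1.0, -0.018, 0.0, 0.0]
ft_force: [0.5, -0.3, -5.1]
opening: 35.7
```

>>> send_rows:
  plan:
    - [0,0,0,0,0,-0.04,2.5]
    - [0,0,0,0,0,0,2.5]
    - [0,0,0,0,0,0,2.5]

```text
t: 20.3
ee_pos: [583.5, -106.2, 215.5]
ee_rot: [1.0, -0.018, 0.0, 0.0]
ft_force: [0.2, 0.5, -4.4]
opening: 35.5
```

>>> send_rows:
  plan:
    - [0,0,0,0,0,-0.03,2.5]
    - [0,0,0,0,0,0,2.5]
    - [0,0,0,0,0,0,2.5]

```text
t: 20.55
ee_pos: [583.5, -106.1, 215.3]
ee_rot: [1.0, -0.018, 0.0, 0.0]
ft_force: [-0.1, 0.0, -2.3]
opening: 35.7
```

>>> send_rows:
  plan:
    - [0,0,0,0,0,-0.03,2.5]
    - [0,0,0,0,0,0,2.5]
    - [0,0,0,0,0,0,2.5]

```text
t: 20.8
ee_pos: [583.6, -106.2, 215.1]
ee_rot: [1.0, -0.018, 0.0, 0.0]
ft_force: [-0.3, -0.7, -0.3]
opening: 35.7
```

The force went from -5.1 to -0.3 N over about 0.7 mm, so the bottle is on stiff support at the expected height (TCP 215.1 mm). Release.

>>> send_rows:
  plan:
    - [0,0,0,0,0,0,3.7]
    - [0,0,0,0,0,0,4]
    - [0,0,0,0,0,0,4.5]
    - [0,0,0,0,0,0,5.5]
    - [0,0,0,0,0,0,5.5]

```text
t: 21.22
ee_pos: [583.7, -106.0, 214.9]
ee_rot: [1.0, -0.018, 0.0, 0.0]
ft_force: [-0.6, 0.5, 0.7]
opening: 54.6
```

```bash
python3 - <<'E'
from h import *
st();d=manip.get_image('wrist');cv2.imwrite('pics/w5.png',d['pixels'][:,:,::-1]);st()
E
```

```text
t 21.22 p [ 583.7 -106.   214.9] q [ 9.998e-01 -1.810e-02  4.000e-04  0.000e+00] f [-0.65  0.52  0.66] o 54.6
t 21.27 p [ 583.6 -106.1  214.8] q [ 9.998e-01 -1.810e-02  4.000e-04  0.000e+00] f [ 0.62 -0.76 -0.11] o 55.0
```

View pics/w5.png

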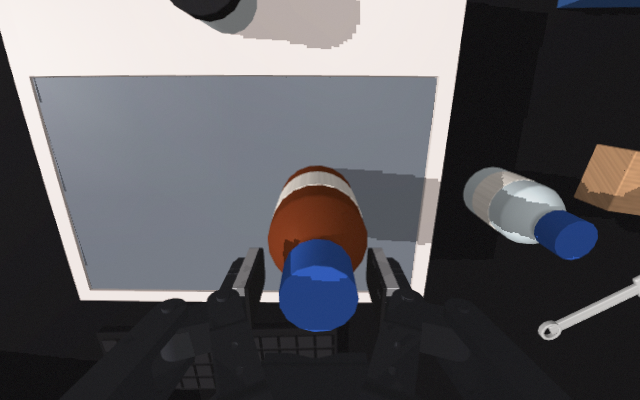

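The pads are clear of the cap on both sides, the bottle stands upright, and the sheet looks level. Retreat upward.

>>> send_rows:
  plan:
    - [0,0,0,0,0,0,7]
    - [0,0,0,0,0,0.5,7.5]
    - [0,0,0,0,0,1.5,7.5]
    - [0,0,0,0,0,3,7.5]
    - [0,0,0,0,0,3,7.5]

```text
t: 21.68
ee_pos: [582.6, -106.0, 294.9]
ee_rot: [1.0, -0.018, -0.001, -0.0]
ft_force: [0.7, -0.4, 0.5]
opening: 75.1
```

>>> send_rows:
  plan:
    - [0,0,0,0,0,3,7.5]
    - [0,0,0,0,0,2,7.5]
    - [0,0,0,-2,0,0,7.5]
    - [0,0,0,-3,0,0,7.5]
    - [0,0,0,-3,0,0,7.5]

```text
t: 22.1
ee_pos: [502.9, -105.9, 345.1]
ee_rot: [1.0, -0.018, 0.0, -0.0]
ft_force: [0.2, 0.9, 0.6]
opening: 75.0
```

>>> send_rows:
  plan:
    - [0,0,0,-2,0,0,7.5]
    - [0,0,0,0,0,0,7.5]
    - [0,0,0,0,0,0,7.5]

```text
t: 22.35
ee_pos: [482.9, -106.3, 345.6]
ee_rot: [1.0, -0.018, 0.001, 0.0]
ft_force: [0.5, 1.6, 0.1]
opening: 74.7
```

```bash
python3 - <<'E'
from h import *
from scipy.spatial.transform import Rotation as R
s=st();w=manip.get_image('wrist');a=manip.get_image('scene')
cv2.imwrite('pics/w6.png',w['pixels'][:,:,::-1])
cv2.imwrite('pics/s6.png',cv2.resize(a['pixels'][90:290,180:420,::-1],None,fx=3,fy=3,interpolation=cv2.INTER_CUBIC))
T=np.eye(4);T[:3,:3]=R.from_quat(s['ee_rot']).as_matrix();T[:3,3]=s['ee_pos'];T=T@np.array(w['tool_from_camera'])
for d,Tm,n in((w,T,'w'),(a,None,'s')):
    hsv=cv2.cvtColor(d['pixels'],cv2.COLOR_RGB2HSV).astype(int);h,S,v=hsv[...,0],hsv[...,1],hsv[...,2]
    N,l,stt,c=cv2.connectedComponentsWithStats(((h>95)&(h<125)&(S>150)&(v>50)).astype(np.uint8))
    for i in range(1,N):
        if stt[i,4]>80:
            p=onz(d,c[i],238,Tm)
            if abs(p[0]-584)<80 and abs(p[1]+106)<80: print(n,stt[i],p)
E
```

```text
t 22.35 p [ 482.9 -106.3  345.6] q [ 9.998e-01 -1.850e-02  1.000e-03  4.000e-04] f [0.5  1.63 0.13] o 74.7
w [ 289   53   47   50 1819] [ 581.24743663 -107.13263154  238.        ]
s [269 158  14  15 162] [ 581.27760531 -108.89382259  238.        ]
```

View pics/s6.png

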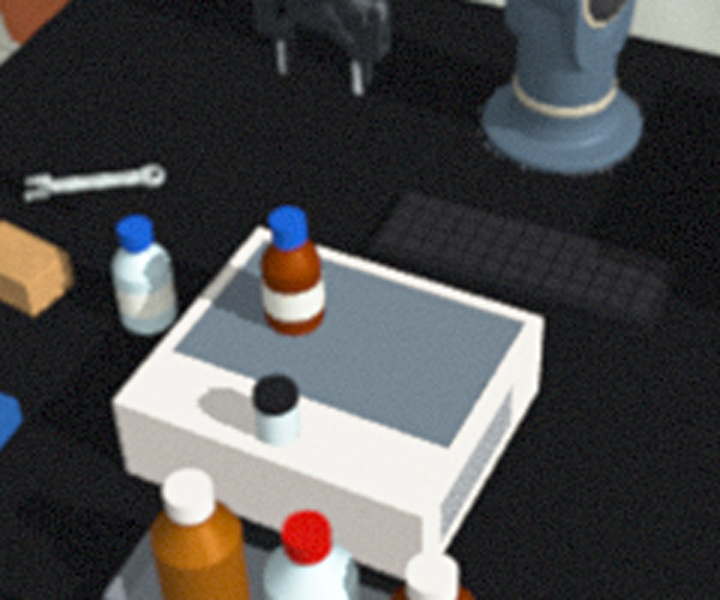

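View pics/w6.png

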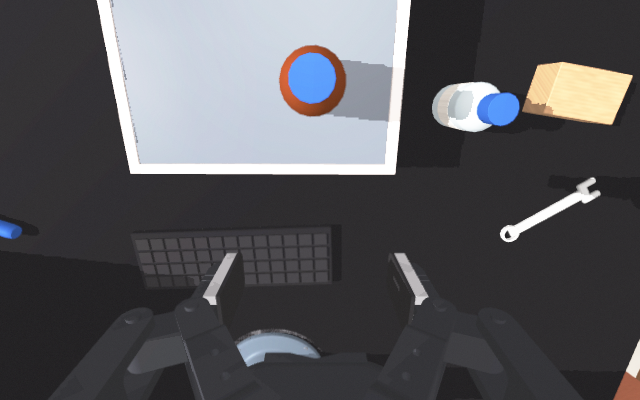

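The bottle stands upright with its cap at about (581, -107), matching the rail line. The gripper is well clear and nothing else has moved. Handing in.

```bash
python3 - <<'E'
from h import *
print(manip.hand_in())
E
```

```text
the job is handed in; nothing more can be done
None
```

The brown bottle is standing upright on the cover over the hidden rail. I let go of it and handed the job in at about 22 s; no verdict was reported.

- **Finding the rail:** I slid the closed fingertips across the cover in both directions, and no reading went above 5.7 N. Both passes showed a stiff band from y ≈ -119 to -93.5 mm. That puts the rail centre at y ≈ -106 mm, about 65 mm right of the sheet's middle.
- **Placing the bottle:** I picked the bottle up by its cap and lowered it at (583.6, -106) mm. The measured force went from -5.1 N to about 0 over 0.7 mm, at the height expected over the rail, so it was on stiff support. By that estimate it sank about 1.7 mm, against the 2.5 mm limit.
- **Last checks:** The wrist camera put the cap at (581, -107) mm and the scene camera at (581, -109) mm. Both are within about 3 mm of the target, roughly the camera calibration error. The pictures show the bottle upright, the gripper clear, and the clear bottle, jar, carton and wrench apparently unmoved. The screwdriver was only just in view at the end. I judged tilt by eye from the pictures and did not measure it.
- **What disagreed:** Force readings were noisy, about ±0.7 N. One descent row fell about 3 mm short, so I worked from the measured positions instead of the commanded ones.

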